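# Present the ball dish to the runway

### The arm

A 6-joint arm with a two-finger parallel gripper is mounted at the origin on the work surface; the furniture and walls round the work are solid. World frame = base frame: x ahead of the robot, y to its left, z up, the work surface at z = 0. Lengths are in mm, angles in rad, forces in N, time in s.
With the tool pointing down it reaches from about 275 to 1000 mm from the base axis. Payload 8.4 kg.
Tool frame: the origin (TCP) lies midway between the tips of the shut fingers; the grasp point (between the pads) lies 19 mm behind it; z points along the fingers, y is the line along which they close (so a half turn about z gives the same grasp; the last joint's range is limited). The gripper opens to 85 mm and grips with 20 to 120 N. Pads are 22 mm wide; open, the fingers measure 114 mm over their backs; the gripper's body (76 mm by 85 mm) begins 54 mm behind the grasp point. The pads swing forward as they close: fully open they stand 13 mm farther back than shut.
Start: joints at [-1.124, 0.353, 1.633, -0, 1.155, -0.002], TCP at [271.177, -563.108, 201.081] pointing down, gripper open.
Joint ranges: [-2.63, 2.63], [-0.92, 2.1], [0.06, 2.66], [-1.3, 4.44], [0, 2.69], [-3.02, 3.02]. Speed limits (rad/s): [2.22, 2.22, 2.79, 3.14, 3.14, 3.14].

### API

Orientations are given as [roll, pitch, yaw] about the fixed x, y, z axes, in that order (R = Rz(yaw) Ry(pitch) Rx(roll)).
In Python, from rig import telemetry, optics, r gives the robot as it stands.
- The arm moves only by the tool play_rows, never from a script. Its arguments are lists of equal length, an entry for each row: "dp": the shift along the tool's x, y, z in units of 40 mm (1.0 is 40 mm), a list of three; "rot": the turn, a rotation vector about the tool's x, y, z in units of 6 degrees (1.0 is 6 degrees), a list of three. In form: {"dp": [[tx, ty, tz], ...], "rot": [[ax, ay, az], ...]}. A call has 1 to 5 rows; each row is the pose to reach, as a shift and turn from the pose commanded when the call began, along the tool's axes at that moment; what a row does not reach only later rows make up. A row lasts 1/12 s, in which the tool goes at most 41.7 mm and 7.16 degrees, less where a joint would pass 70% of its speed; a pose out of reach is approached as far as the arm can. A call with a gripper value outside its range is refused whole. "fingers" is the opening, from 0 (shut) to 1 (fully open), set as the call begins (left out, the last holds). The fingers move at their own pace and stop on an object; "grip_force" is the grip in N (left out, the last holds). Time passes only in rows, so rows that repeat a pose let the fingers close. It gives the time, the measured TCP pose, the force, the opening and the grip force at its end, in the units of the state.
- telemetry.sense(): the state, without advancing time (a new reading comes with each control period).
- optics.grab_frame(name): name is "scene" or "side" or "wrist"; returns a dict with "color" (400x640x3 uint8, red, green, blue), "mtx" (3x3 intrinsics, pixels), "R" (3x3) and "t" (3): a world point X has camera coordinates R X + t; the wrist camera has in their place "mount" (4x4, takes a point from camera to tool coordinates, whose origin is the TCP and whose axes are the flange's). Camera axes: x right, y down, z forward; pixel columns grow to the right and rows downward; lengths in mm; the calibration is good to about 2 mm. A picture is of the moment at which its call begins: read the wrist's pose just before it. There is no depth.
- r.sign_off(): hands the job in; it is judged then, once.
The state is a dict: "clock": time; "qpos": joint angles; "qvel": joint speeds; "joint_efforts": joint torques, N m; "eef_pos": TCP position; "tcp_rot": TCP orientation; "contact_force": force on the tool from outside, world axes, zero at the start; "wrist_torque": the same for the moment, N m; "opening": opening from 0.0 (shut) to 1.0 (fully open); "grasp_force": force on a finger pad.
Only numpy, scipy, OpenCV 4.12 (cv2) and the standard library are available. Lean on these libraries where they do the work, as an engineer would, in place of code of your own. Each camera call takes 0.05 s, during which the arm holds its last target. There are 200 camera calls.

### The job

Clear the wooden offcut off the cork pad of the ball runway and put it in the scrap tray. Then pick up the ball dish by its bar handle and, keeping it level with the steel ball in its middle the whole time, carry it over the cork pad and turn it about a quarter turn so that its spout points straight at the chute. Finish, and end the program, while holding it there in the gripper, still and level, centred over the pad with its underside about 4 cm above the cork (do not tip or set it down), and leave the other things on the bench where they are.

Things in the scene. Friction and masses are not known exactly. Their poses are not given: they have to be found in the camera images.
- dish: loose wooden ball dish, 0.25 kg: twelve-sided, 108 mm across, cone floor falling 10 degrees to the middle (there 10 mm above the underside), rim top at 29 mm, a spout in a gap of the rim, and a bail handle: two uprights and a level bar. Origin: centre of the underside; z up; x from the middle to the spout, y along the bar. Left of the runway, spout roughly to the left (+y)
- dish_grip (a point): middle of the dish's handle bar, 87 mm above the underside, straight above the middle. The bar is 14 mm thick (dish x) by 18 mm high (78 to 96 mm above the underside) and 114 mm long (dish y); pinch it from above across its 14 mm. The top of the ball is about 32 mm above the underside
- dish_lip (a point): outer end of the dish's spout, 66 mm from the dish's middle along dish x, 22 mm above the underside
- ball_center (a point): centre of the loose steel ball, 22 mm diameter, 45 g, that lies in the middle of the dish; it rolls freely and is kept in the middle only by the 10 degree slope
- runway: ball runway, fixed: plywood board 220 x 130 x 12 mm with a cork pad 110 x 110 x 3 mm on the half nearer the robot and a short wooden chute, 47 mm wide, on the far half, its mouth facing the pad, floor falling away. Origin: centre of the underside; x from pad to chute, y to its left. Chute mouth at x = +39 mm, its walls up to 61 mm above the bench
- pad (a point): middle of the cork pad's top, at x = -45 mm, y = 0, z = 15 mm in the runway's frame
- offcut: loose wooden offcut block 45 x 90 x 22 mm (x, y, z), 60 g, lying flat on the cork pad. Origin: centre of its underside
- scrap_tray: loose rectangular open tray 103 x 168 mm (x, y) and 32 mm high, right of the runway; walls slope, inside about 80 x 135 mm at the floor and 95 x 160 mm at the top, floor 5 mm thick. Origin: centre of the underside
- wax_tin: round tin with lid, 79 mm across, 34 mm high, far right; origin under its centre; leave alone
- screw_jar: jar with lid, 62 mm across, 80 mm high, far right; origin under its centre; leave alone
- glue_brush: flat brush 130 mm long, lying at the far left edge; leave alone
- sanding_block: sanding block 63 x 112 x 29 mm, near the robot on the right; leave alone

How it is judged (in metres and radians):
On the way, in this order (a step that is already met when the one before it is completed fails the run):
1. the offcut lies in the scrap tray, let go (x of offcut in the frame of scrap_tray between -0.045 and 0.045 m and y of offcut in the frame of scrap_tray between -0.07 and 0.07 m and z of offcut in the frame of scrap_tray below 0.03 m and angle between scrap_tray's own z axis and vertical below 0.2 rad and contact force between the fingers and offcut below 0.1 N and linear speed of offcut below 0.03 m/s), for 0.2 s.
2. the dish is lifted clear of the bench by its handle, level, the ball in its middle (height (world z) of dish above 0.04 m and contact force between the fingers and dish above 1 N and angle between dish's own z axis and vertical below 0.12 rad and horizontal distance between ball_center and dish below 0.02 m), for 0.2 s.
At the end, for the whole second after the job is handed in: Offcut in the tray. Dish held still in the fingers: middle within 15 mm of over the pad's middle, underside 22 to 60 mm above the cork, spout towards the chute within 10 degrees, tilt under 5 degrees, ball within 12 mm of its middle, not touching the runway (x of offcut in the frame of scrap_tray between -0.045 and 0.045 m and y of offcut in the frame of scrap_tray between -0.07 and 0.07 m and z of offcut in the frame of scrap_tray below 0.03 m and angle between scrap_tray's own z axis and vertical below 0.2 rad and horizontal distance between dish and pad below 0.015 m and z of dish in the frame of pad between 0.022 and 0.06 m and angle between the x axis of dish and the x axis of runway, either way round below 0.17 rad and x of dish_lip in the frame of pad above 0.04 m and angle between dish's own z axis and vertical below 0.09 rad and horizontal distance between ball_center and dish below 0.012 m and z of ball_center in the frame of dish between 0.015 and 0.03 m and contact force between the fingers and dish above 1 N and contact force between dish and runway below 0.1 N and linear speed of dish below 0.02 m/s and angular speed of dish below 0.15 rad/s); the arm keeps its last pose, push and grip.
It fails at once if the ball strays more than 25 mm from the middle of the dish (horizontal distance between ball_center and dish above 0.025 m).
It fails at once if the dish is tilted more than 12 degrees (angle between dish's own z axis and vertical above 0.21 rad).
It fails at once if another thing on the bench is moved more than 30 mm (distance of any of wax_tin, screw_jar, glue_brush, sanding_block from where it was at the start of the episode above 0.03 m).
It also fails if it takes over 72 s, if anything falls off the work surface, if the arm or the gripper's body presses on something with over 40 N, if the wrist force passes 120 N, or if a joint passes its speed limit or range.

## Working session

There is one attempt and no reset: what is moved stays moved. The work goes in short steps, Python scripts to look and compute and a tool call to move; the robot and the scene stay as the last step left them, time stands still between calls to the robot, and variables do not carry over. Pictures are saved under pics/ and viewed, at most 10 in all, crops included, and the job is handed in when it is done.

Besides the shell and the picture viewer there is one more tool, called after "Request:" as a command line: name --argument value ..., lists and objects as JSON in quotes. play_rows: Moves the arm, as the interface text tells. Its arguments: {"type":"object","properties":{"dp":{"type":"array"},"rot":{"type":"array"},"fingers":{"type":"number"},"grip_force":{"type":"number"}},"required":["dp","rot"]}

```bash
mkdir -p pics
cat > h.py <<'E'
import numpy as np, cv2, pickle
from rig import telemetry, optics, r
from scipy.spatial.transform import Rotation as Ro
def snap(n,f):
    d=optics.grab_frame(n); cv2.imwrite(f,d["color"][:,:,::-1]); pickle.dump({k:np.array(v) for k,v in d.items() if k!="color"},open(f[:-4]+".pkl","wb")); return d
def px(f,pts,z):
    "pixels to world at height z (scalar or list)"
    d=pickle.load(open(f[:-4]+".pkl","rb")); pts=np.array(pts,float); z=np.broadcast_to(z,len(pts))
    rays=(np.linalg.inv(d["mtx"])@np.c_[pts,np.ones(len(pts))].T).T@d["R"]; c=-d["R"].T@d["t"]
    return np.array([c+v*(zz-c[2])/v[2] for v,zz in zip(rays,z)])
def proj(f,X):
    d=pickle.load(open(f[:-4]+".pkl","rb")); p=(np.array(X)@d["R"].T+d["t"])@d["mtx"].T; return p[:,:2]/p[:,2:]
def move(target,rpy):
    "tool-axes dp (units) and rot (units) to a world pose"
    s=telemetry.sense(); R0=Ro.from_euler("xyz",s["tcp_rot"]); R1=Ro.from_euler("xyz",rpy)
    print("dp",np.round(R0.inv().apply(np.array(target)-s["eef_pos"])/40,3),"rot",np.round(np.degrees((R0.inv()*R1).as_rotvec())/6,3))
E
python3 - <<'E'
from h import *
for n in("scene","side"): d=snap(n,f"pics/{n}0.png"); print(n,-d["R"].T@d["t"])
print(telemetry.sense())
E
```

```text
scene [ 19.8196093  871.13553437 706.56033004]
side [360.81576824 928.6558911  525.98870415]
{'clock': 0.1, 'qpos': array([-1.12437896e+00,  3.53581046e-01,  1.63404836e+00, -6.41864192e-06,
        1.15519031e+00, -2.38172878e-03]), 'qvel': array([-0.00195015, -0.0017235 , -0.00217472,  0.00093621,  0.00121826,
       -0.00039905]), 'joint_efforts': array([-2.62444892e-04, -6.06359053e+01, -3.42818820e+01, -5.71213127e-05,
        3.81323596e-03, -1.89561979e-05]), 'eef_pos': array([ 270.98950001, -562.6915184 ,  200.44030668]), 'tcp_rot': array([-3.14036559e+00,  2.94652040e-06,  4.48801690e-01]), 'contact_force': array([ 0.66058374,  0.42339176, -0.50635618]), 'wrist_torque': array([ 0.0373418 , -0.00922484, -0.00284811]), 'grasp_force': 0.0, 'opening': 1.0023952753371967}
```

View pics/scene0.png

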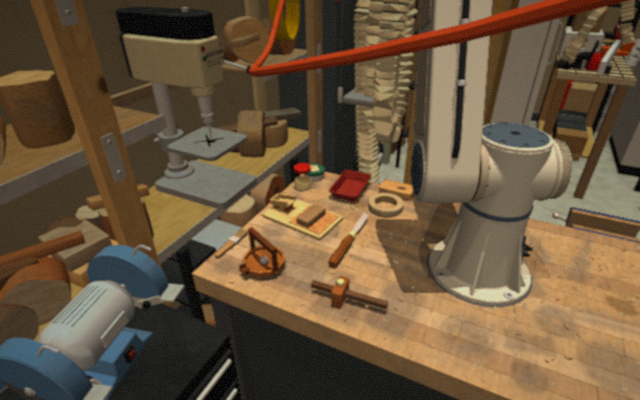

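View pics/side0.png

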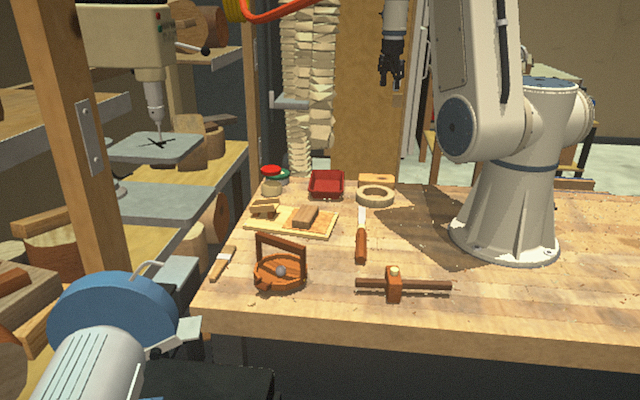

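The scene and side views show the runway around (285,218) in the side view. The dish is at (280,270), the red tray at (326,184), and the tin and jar at (272,178). I'll enlarge both crops to take pixel positions.

Run:
```python
import cv2,numpy as np
a=cv2.imread("pics/side0.png")[160:300,200:400]
b=cv2.imread("pics/scene0.png")[160:285,210:410]
a=cv2.resize(a,None,fx=4,fy=4,interpolation=cv2.INTER_CUBIC);cv2.imwrite("pics/a.png",a)
```

```text
(no output)
```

View pics/a.png

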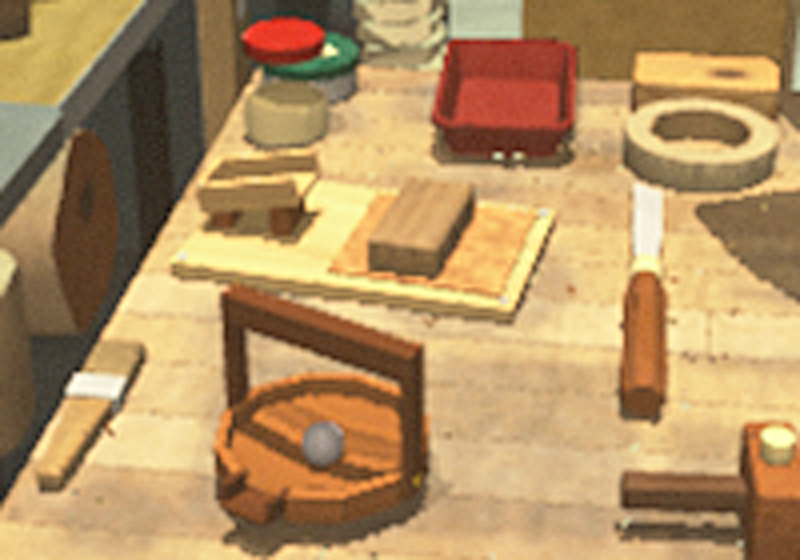

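Run:
```python
from h import *
f="pics/side0.png"
def P(l,z): return px(f,np.array(l)/4+[200,160],z)[:,:2]
for n,l,z in [("runway -x+y,+x+y,-x-y",[(512,310),(172,265),(553,210)],12),("cork",[(330,270),(500,297),(545,210),(375,192)],15),
 ("offcut",[(369,236),(437,249),(475,186),(408,177)],37),("bar",[(230,290),(417,345)],96),("ball",[(323,443)],21.2),("lip",[(258,497)],22),
 ("tray",[(447,40),(577,42),(574,128),(436,125)],32),("tin/jar",[(307,55),(284,38)],[34,80])]:
    q=P(l,z); print(n,q.round().tolist(),"mean",q.mean(0).round(1))
```

```text
runway -x+y,+x+y,-x-y [[421.0, 78.0], [634.0, 53.0], [405.0, -53.0]] mean [486.7  26.1]
cork [[535.0, 51.0], [429.0, 69.0], [410.0, -46.0], [525.0, -56.0]] mean [474.8   4.4]
offcut [[512.0, 45.0], [469.0, 55.0], [455.0, -31.0], [500.0, -38.0]] mean [483.9   7.6]
bar [[554.0, 217.0], [453.0, 255.0]] mean [503.6 236.1]
ball [[504.0, 237.0]] mean [504.2 236.6]
lip [[527.0, 285.0]] mean [526.9 285.4]
tray [[505.0, -292.0], [403.0, -302.0], [397.0, -140.0], [493.0, -132.0]] mean [ 449.5 -216.4]
tin/jar [[607.0, -240.0], [606.0, -160.0]] mean [ 606.7 -200.1]
```

Request:
play_rows --dp '[[0.8,-0.75,0.1],[1.55,-1.5,0.2],[2.3,-2.2,0.3],[3.0,-2.9,0.4],[3.65,-3.5,0.4]]' --rot '[[0,0,0],[0,0,0],[0,0,0],[0,0,0],[0,0,0]]' --fingers 1.0

```text
clock: 0.52
eef_pos: [341.5, -370.7, 184.0]
tcp_rot: [-3.139, 0.0, 0.448]
contact_force: [0.1, 0.1, -0.1]
opening: 1.0
grasp_force: 0.0
```

Request:
play_rows --dp '[[0.75,-0.7,0.1],[1.5,-1.4,0.2],[2.2,-2.1,0.3],[3.0,-2.8,0.4],[3.7,-3.5,0.4]]' --rot '[[0,0,0],[0,0,0],[0,0,0],[0,0,0],[0,0,0]]'

```text
clock: 0.93
eef_pos: [414.5, -181.2, 168.4]
tcp_rot: [-3.141, 0.0, 0.448]
contact_force: [0.5, -0.3, -0.7]
opening: 1.001
grasp_force: 0.0
```

Request:
play_rows --dp '[[0.75,-0.7,0],[1.5,-1.4,0],[2.2,-2.1,0],[3.0,-2.8,0],[3.7,-3.5,0]]' --rot '[[0,0,-1],[0,0,-2],[0,0,-3],[0,0,-4],[0,0,-5]]'

```text
clock: 1.35
eef_pos: [487.6, 9.2, 169.1]
tcp_rot: [3.141, -0.0, 0.978]
contact_force: [0.9, -0.2, -0.1]
opening: 1.003
grasp_force: 0.0
```

Request:
play_rows --dp '[[0,0,0],[0,0,0],[0,0,0],[0,0,0],[0,0,0]]' --rot '[[0,0,-1],[0,0,-2],[0,0,-3],[0,0,-4],[0,0,-4]]'

```text
clock: 1.77
eef_pos: [486.9, 7.3, 168.8]
tcp_rot: [-3.141, 0.0, 1.396]
contact_force: [-0.1, -0.2, -0.7]
opening: 0.999
grasp_force: 0.0
```

Run:
```python
from h import *
s=telemetry.sense(); print(s["eef_pos"],s["tcp_rot"])
d=optics.grab_frame("wrist"); M=np.array(d["mount"])
T=np.eye(4);T[:3,:3]=Ro.from_euler("xyz",s["tcp_rot"]).as_matrix();T[:3,3]=s["eef_pos"]
C=T@M; R=C[:3,:3].T; f="pics/w1.png"; cv2.imwrite(f,d["color"][:,:,::-1])
pickle.dump(dict(mtx=np.array(d["mtx"]),R=R,t=-R@C[:3,3]),open("pics/w1.pkl","wb")); print(C)
```

```text
[486.93395558   7.29384667 168.83451131] [-3.14104828e+00  1.11750256e-04  1.39641121e+00]
[[ 9.84988121e-01 -1.64549867e-01 -5.21703263e-02  4.99724899e+02]
 [-1.72622130e-01 -9.38851252e-01 -2.97926043e-01  8.38908042e+01]
 [ 4.35144144e-05  3.02459366e-01 -9.53162279e-01  3.41393172e+02]
 [ 0.00000000e+00  0.00000000e+00  0.00000000e+00  1.00000000e+00]]
```

View pics/w1.png

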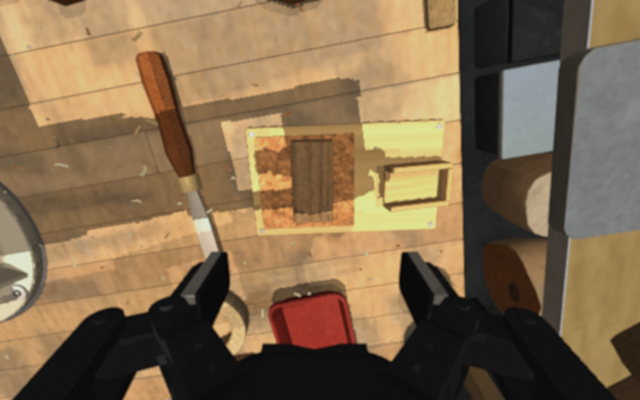

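The wrist view shows the offcut's top at about (293,140) to (332,223). The runway's corners are near (248,128), (444,121), (436,228) and (259,235), and the tray's far rim is near (312,294).

Run:
```python
from h import *
f="pics/w1.png"
for n,l,z in [("off",[(292,139),(333,139),(333,220),(293,218)],37),("run",[(248,128),(444,121),(436,229),(259,235)],12),("cork",[(254,134),(355,132),(354,227),(262,229)],15),("tray",[(270,302),(346,293)],32)]:
    q=px(f,l,z)[:,:2]; print(n,q.round().tolist(),q.mean(0).round(1), [np.degrees(np.arctan2(*(q[(i+1)%len(q)]-q[i])[::-1])).round(1) for i in range(len(q))])
```

```text
off [[472.0, 55.0], [513.0, 48.0], [500.0, -40.0], [456.0, -30.0]] [485.1   8.2] [np.float64(-9.9), np.float64(-98.8), np.float64(167.0), np.float64(79.5)]
run [[424.0, 73.0], [637.0, 43.0], [622.0, -84.0], [407.0, -54.0]] [522.3  -5.5] [np.float64(-8.0), np.float64(-96.6), np.float64(172.2), np.float64(82.2)]
cork [[430.0, 66.0], [539.0, 49.0], [523.0, -63.0], [413.0, -46.0]] [476.2   1.4] [np.float64(-8.8), np.float64(-98.1), np.float64(171.4), np.float64(81.4)]
tray [[405.0, -138.0], [500.0, -141.0]] [ 452.7 -139.4] [np.float64(-2.0), np.float64(178.0)]
```

Request:
play_rows --dp '[[0,0.0,0.9],[0,-0.05,1.8],[0,-0.05,2.7],[0,-0.05,3.4],[0,-0.05,3.77]]' --rot '[[0,0,0],[0,0,0],[0,0,0],[0,0,0],[0,0,0]]'

```text
clock: 2.23
eef_pos: [483.0, 7.2, 15.2]
tcp_rot: [-3.138, 0.001, 1.387]
contact_force: [0.8, 0.2, -0.2]
opening: 1.001
grasp_force: 0.0
```

Request:
play_rows --dp '[[0,0,0],[0,0,0],[0,0,0],[0,0,0],[0,0,0]]' --rot '[[0,0,0],[0,0,0],[0,0,0],[0,0,0],[0,0,0]]' --fingers 0.3 --grip_force 30

```text
clock: 2.65
eef_pos: [486.3, 7.4, 19.6]
tcp_rot: [3.139, -0.0, 1.391]
contact_force: [-0.4, 0.3, 0.3]
opening: 0.315
grasp_force: 0.0
```

```bash
cat >> h.py <<'E'
def wrist(f):
    s=telemetry.sense(); d=optics.grab_frame("wrist"); T=np.eye(4);T[:3,:3]=Ro.from_euler("xyz",s["tcp_rot"]).as_matrix();T[:3,3]=s["eef_pos"]
    C=T@np.array(d["mount"]); R=C[:3,:3].T; cv2.imwrite(f,d["color"][:,:,::-1])
    pickle.dump(dict(mtx=np.array(d["mtx"]),R=R,t=-R@C[:3,3]),open(f[:-4]+".pkl","wb"))
E
python3 - <<'E'
from h import *
s=telemetry.sense(); print(s["opening"],s["grasp_force"],s["contact_force"])
wrist("pics/w2.png"); snap("side","pics/s2.png")
a=cv2.resize(cv2.imread("pics/s2.png")[170:290,230:370],None,fx=3.2,fy=3.2,interpolation=cv2.INTER_CUBIC)
b=cv2.resize(cv2.imread("pics/w2.png")[100:],(350,218),interpolation=cv2.INTER_AREA)
o=np.zeros((384,798,3),np.uint8);o[:,:448]=a;o[:218,448:]=b;cv2.imwrite("pics/c2.png",o)
E
```

```text
0.3150083509273767 0.0 [-0.35950091  0.30611015  0.28524463]
```

View pics/c2.png

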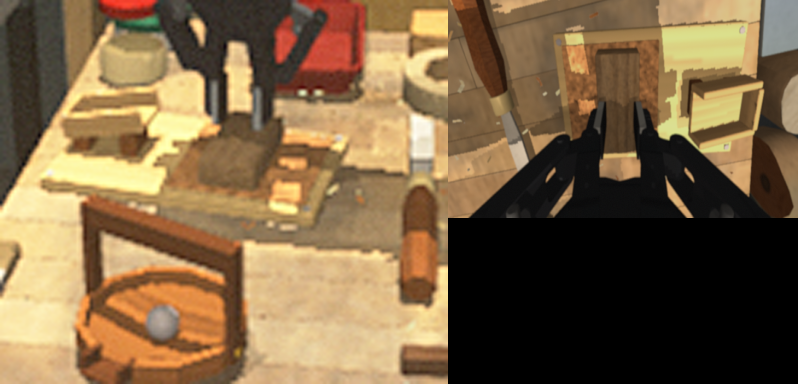

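The fingers straddle the offcut and haven't closed on it yet, because the opening scale isn't linear. I'll close further.

Request:
play_rows --dp '[[0,0,0],[0,0,0],[0,0,0],[0,0,0],[0,0,0]]' --rot '[[0,0,0],[0,0,0],[0,0,0],[0,0,0],[0,0,0]]' --fingers 0.0 --grip_force 30

```text
clock: 3.17
eef_pos: [485.2, 7.5, 18.3]
tcp_rot: [-3.142, -0.0, 1.391]
contact_force: [0.2, -0.4, 0.9]
opening: 0.002
grasp_force: 0.0
```

Run:
```python
from h import *
s=telemetry.sense(); print(s["qpos"],s["eef_pos"])
f="pics/s2.png"; print((proj(f,[[485,8,19],[485,8,37],[485,8,60],[485,8,80]])-[230,170])*3.2)
snap("side","pics/s3.png");wrist("pics/w3.png")
print((proj("pics/w3.png",[[485,8,19],[485,8,37],[485,8,60],[485,50,37]])-[220,100])*1.25)
a=cv2.resize(cv2.imread("pics/s3.png")[170:290,230:370],None,fx=3.2,fy=3.2,interpolation=cv2.INTER_CUBIC)
b=cv2.resize(cv2.imread("pics/w3.png")[100:400,220:500],(350,375),interpolation=cv2.INTER_AREA)
o=np.zeros((384,798,3),np.uint8);o[:,:448]=a;o[:375,448:]=b;cv2.imwrite("pics/c3.png",o)
```

```text
[1.22660092e-02 4.07549765e-01 2.06643941e+00 5.11876241e-05
 6.67645423e-01 1.91786830e-01] [485.18546391   7.46351963  18.27438782]
[[240.67785289 157.05891131]
 [240.73187988 136.8770424 ]
 [240.8021028  110.64516153]
 [240.86427801  87.41950973]]
[[118.23104018 164.61984734]
 [118.32075366 180.5796838 ]
 [118.46565633 206.35755972]
 [101.04707261  93.69310682]]
```

View pics/c3.png

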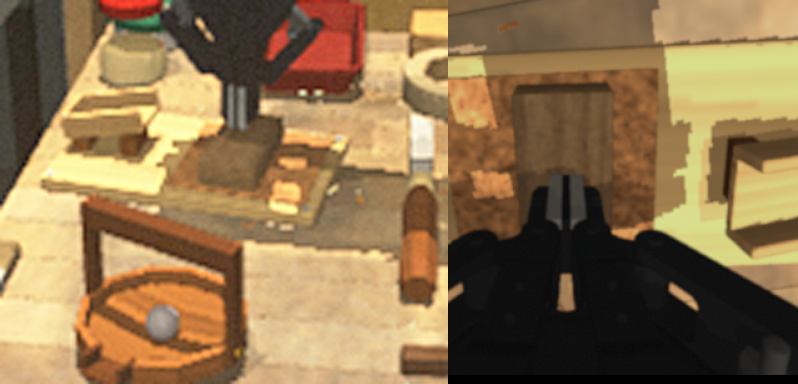

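Request:
play_rows --dp '[[0,0,0.1],[0,0,0.2],[0,0,0.3],[0,0,0.3],[0,0,0.3]]' --rot '[[0,0,0],[0,0,0],[0,0,0],[0,0,0],[0,0,0]]'

```text
clock: 3.68
eef_pos: [485.2, 7.4, 6.8]
tcp_rot: [-3.141, 0.0, 1.391]
contact_force: [-4.1, -0.9, 17.6]
opening: -0.0
grasp_force: 8.6
```

Request:
play_rows --dp '[[0,0,-0.6],[0,0,-1.0],[0,0,-1.0],[0,0,-1.0],[0,0,-1.0]]' --rot '[[0,0,0],[0,0,0],[0,0,0],[0,0,0],[0,0,0]]' --fingers 1.0

```text
clock: 4.1
eef_pos: [484.7, 7.4, 45.6]
tcp_rot: [-3.141, 0.0, 1.391]
contact_force: [0.0, 0.1, -0.1]
opening: 0.709
grasp_force: 0.0
```

Request:
play_rows --dp '[[0,0,0.4],[0,0,0.8],[0,0,1.1],[0,0,1.3],[0,0,1.45]]' --rot '[[0,0,0],[0,0,0],[0,0,0],[0,0,0],[0,0,0]]'

```text
clock: 4.52
eef_pos: [484.0, 7.4, -13.4]
tcp_rot: [-3.139, 0.0, 1.391]
contact_force: [0.8, 0.1, -0.4]
opening: 0.998
grasp_force: 0.0
```

Request:
play_rows --dp '[[0,0,0],[0,0,0],[0,0,0],[0,0,0],[0,0,0]]' --rot '[[0,0,0],[0,0,0],[0,0,0],[0,0,0],[0,0,0]]' --fingers 0.2 --grip_force 30

```text
clock: 4.93
eef_pos: [485.8, 7.5, -11.1]
tcp_rot: [3.14, -0.0, 1.391]
contact_force: [-0.1, 0.3, 0.9]
opening: 0.514
grasp_force: 30.9
```

Request:
play_rows --dp '[[0,0,-0.4],[0,0,-1.0],[0,0,-1.6],[0,0,-2.1],[-0.4,0,-2.4]]' --rot '[[0,0,0],[0,0,0],[0,0,0],[0,0,0],[0,0,0]]'

```text
clock: 5.35
eef_pos: [484.0, -7.1, 86.9]
tcp_rot: [3.138, -0.001, 1.392]
contact_force: [0.9, 0.6, -0.9]
opening: 0.522
grasp_force: 31.0
```

Request:
play_rows --dp '[[-0.8,0,0],[-1.6,0,0],[-2.5,0,0],[-3.4,0.1,0],[-4.2,0.1,0]]' --rot '[[0,0,0],[0,0,0],[0,0,0],[0,0,0],[0,0,0]]'

```text
clock: 5.77
eef_pos: [456.4, -176.4, 84.9]
tcp_rot: [3.14, 0.0, 1.391]
contact_force: [0.4, 0.2, 0.1]
opening: 0.52
grasp_force: 31.0
```

Request:
play_rows --dp '[[-0.5,0,0],[-0.9,0,0],[-1.13,0,0],[-1.13,0,0],[-1.13,0,0]]' --rot '[[0,0,-0.5],[0,0,-1],[0,0,-1.5],[0,0,-2],[0,0,-2]]'

```text
clock: 6.18
eef_pos: [448.0, -219.5, 84.6]
tcp_rot: [3.141, 0.0, 1.602]
contact_force: [0.2, 0.6, -0.4]
opening: 0.52
grasp_force: 31.0
```

Run:
```python
from h import *
s=telemetry.sense(); print(s["eef_pos"],s["tcp_rot"],s["opening"],s["grasp_force"])
snap("side","pics/s4.png");wrist("pics/w4.png")
a=cv2.resize(cv2.imread("pics/s4.png")[140:260,230:370],None,fx=3,fy=3,interpolation=cv2.INTER_CUBIC)
b=cv2.resize(cv2.imread("pics/w4.png")[100:400,160:480],(376,352),interpolation=cv2.INTER_AREA)
o=np.zeros((360,796,3),np.uint8);o[:,:420]=a;o[:352,420:]=b;cv2.imwrite("pics/c4.png",o)
```

```text
[ 448.02760348 -219.49392398   84.57041724] [3.14117547e+00 2.34036126e-04 1.60165249e+00] 0.5198408153145389 30.955916047096252
```

View pics/c4.png

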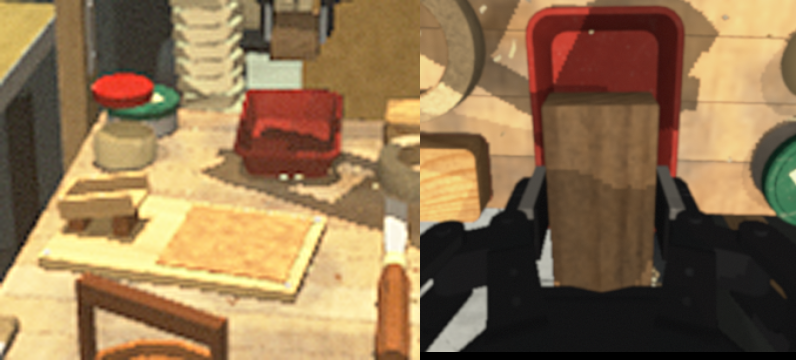

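Run:
```python
from h import *
f="pics/w4.png"
q=lambda l:[((u-420)/1.175+160,v/1.173+100) for u,v in l]
print(px(f,q([(527,30),(684,30),(537,160),(679,160),(605,8)]),32).round(1))
print(px(f,q([(545,97),(657,97)]),84.6+29-10).round(1))
```

```text
[[ 398.6 -157.2   32. ]
 [ 498.6 -154.3   32. ]
 [ 402.5 -247.9   32. ]
 [ 504.3 -245.    32. ]
 [ 447.9 -142.4   32. ]]
[[ 420.6 -182.   103.6]
 [ 472.2 -180.5  103.6]]
```

Request:
play_rows --dp '[[0,0.1,0.6],[0,0.1,1.2],[0,0.1,1.8],[0,0.1,2.2],[0,0.1,2.45]]' --rot '[[0,0,0],[0,0,0],[0,0,0],[0,0,0],[0,0,0]]'

```text
clock: 6.7
eef_pos: [453.0, -218.3, -13.8]
tcp_rot: [3.141, 0.0, 1.6]
contact_force: [0.0, 4.2, 57.7]
opening: 0.518
grasp_force: 76.3
```

Request:
play_rows --dp '[[0,0,0],[0,0,0],[0,0,0],[0,0,0],[0,0,0]]' --rot '[[0,0,0],[0,0,0],[0,0,0],[0,0,0],[0,0,0]]'

```text
clock: 7.12
eef_pos: [452.9, -218.7, -13.3]
tcp_rot: [3.141, 0.0, 1.6]
contact_force: [3.2, 0.1, 2.4]
opening: 0.517
grasp_force: 68.4
```

Request:
play_rows --dp '[[0,0,0],[0,0,0],[0,0,0],[0,0,0],[0,0,0]]' --rot '[[0,0,0],[0,0,0],[0,0,0],[0,0,0],[0,0,0]]' --fingers 0.62

```text
clock: 7.53
eef_pos: [452.0, -218.7, -13.8]
tcp_rot: [-3.141, -0.0, 1.601]
contact_force: [-0.3, 1.1, -0.9]
opening: 0.618
grasp_force: 0.2
```

Request:
play_rows --dp '[[0,0,-0.1],[0,0,-0.3],[0,0,-0.7],[0,0,-1.4],[0,0,-2.2]]' --rot '[[0,0,0],[0,0,0],[0,0,0],[0,0,0],[0,0,0]]'

```text
clock: 7.95
eef_pos: [450.9, -218.1, 74.7]
tcp_rot: [-3.139, -0.001, 1.601]
contact_force: [0.4, -0.5, 0.3]
opening: 0.618
grasp_force: 0.0
```

Request:
play_rows --dp '[[0.2,0,-0.9],[0.9,0.1,-1.6],[1.8,0.3,-2.2],[2.7,0.4,-2.4],[3.5,0.5,-2.4]]' --rot '[[0,0,0],[0,0,0],[0,0,0],[0,0,0],[0,0,0]]' --fingers 1.0

```text
clock: 8.37
eef_pos: [469.5, -76.8, 173.9]
tcp_rot: [3.136, 0.001, 1.6]
contact_force: [0.5, -0.3, -1.3]
opening: 1.003
grasp_force: 0.0
```

Request:
play_rows --dp '[[0.9,0.1,0],[1.8,0.3,0],[2.7,0.4,0],[3.6,0.5,0],[4.4,0.7,0]]' --rot '[[0,0,0],[0,0,0],[0,0,0],[0,0,0],[0,0,0]]'

```text
clock: 8.78
eef_pos: [489.8, 100.6, 171.1]
tcp_rot: [3.142, -0.0, 1.601]
contact_force: [0.5, -0.3, -0.4]
opening: 1.0
grasp_force: 0.0
```

Request:
play_rows --dp '[[0.9,0.1,0],[1.8,0.3,0],[2.7,0.4,0],[3.4,0.5,0],[3.4,0.5,0]]' --rot '[[0,0,-1],[0,0,-2],[0,0,-3],[0,0,-4],[0,0,-5]]'

```text
clock: 9.2
eef_pos: [507.2, 239.9, 171.2]
tcp_rot: [3.139, -0.001, 2.132]
contact_force: [-0.7, -0.8, 0.4]
opening: 0.998
grasp_force: 0.0
```

Request:
play_rows --dp '[[0,0,0],[0,0,0],[0,0,0],[0,0,0],[0,0,0]]' --rot '[[0,0,-1],[0,0,-2],[0,0,-3],[0,0,-4],[0,0,-5]]'

```text
clock: 9.62
eef_pos: [506.4, 235.0, 170.9]
tcp_rot: [-3.142, 0.0, 2.653]
contact_force: [-0.3, 0.2, -0.1]
opening: 0.996
grasp_force: 0.0
```

Run:
```python
from h import *
s=telemetry.sense(); print(s["eef_pos"],s["tcp_rot"],s["opening"],s["grasp_force"])
snap("side","pics/s5.png");wrist("pics/w5.png")
b=cv2.imread("pics/w5.png"); a=cv2.resize(cv2.imread("pics/s5.png")[155:215,290:360],None,fx=3,fy=3,interpolation=cv2.INTER_CUBIC)
o=np.zeros((580,640,3),np.uint8);o[:400]=b;o[400:,:210]=a;cv2.imwrite("pics/c5.png",o)
```

```text
[506.38120887 235.03045337 170.94873915] [-3.14154150e+00  6.28631293e-05  2.65318659e+00] 0.9956276168045236 0.0
```

View pics/c5.png

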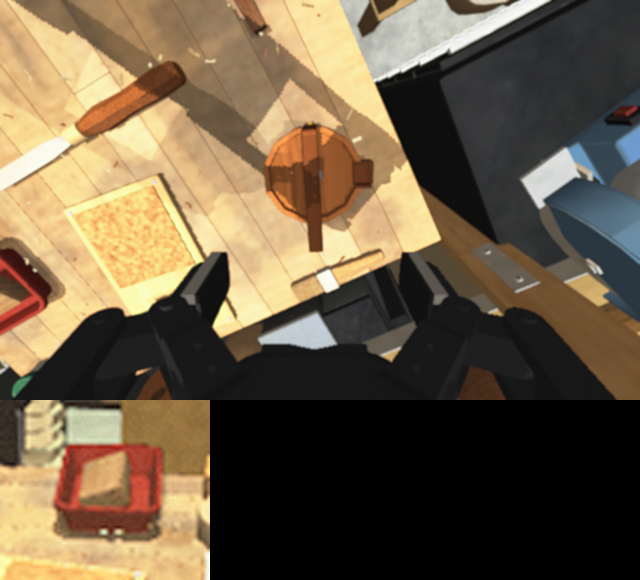

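Run:
```python
from h import *
f="pics/w5.png"
q=px(f,[(309.5,125),(315.5,250)],96); print("bar",q.round(1),q.mean(0).round(1),np.linalg.norm(q[1]-q[0]),np.degrees(np.arctan2(*(q[0]-q[1])[1::-1])))
print("lip",px(f,[(371,173)],22).round(1)); print("cork",px(f,[(76,214),(153,184),(200,262),(120,297)],15).round(1))
o=[]
snap("scene","pics/sc5.png")
for f,(u,v) in (("pics/s5.png",(325,184)),("pics/sc5.png",(350,185))):
    im=cv2.imread(f)[v-24:v+24,u-25:u+25]; im=cv2.resize(im,None,fx=7.5,fy=7.5,interpolation=cv2.INTER_CUBIC)
    R=Ro.from_euler("z",2,degrees=True).as_matrix()
    for z,c in ((5,(255,0,0)),(27,(0,255,0))):
        X=np.array([[a*22.5,b*45,z] for a,b in((1,1),(1,-1),(-1,-1),(-1,1))])@R.T+[452,-219,0]
        cv2.polylines(im,[((proj(f,X)-[u-25,v-24]+.5)*7.5).astype(np.int32)],True,c,1)
    o.append(im)
cv2.imwrite("pics/c6.png",np.hstack(o))
```

```text
bar [[449.2 260.7  96. ]
 [553.1 212.4  96. ]] [501.1 236.6  96. ] 114.50039571899073 155.04595126633959
lip [[531.2 294.4  22. ]]
cork [[415.7 -39.3  15. ]
 [428.3  65.2  15. ]
 [538.4  55.7  15. ]
 [533.  -67.5  15. ]]
```

View pics/c6.png

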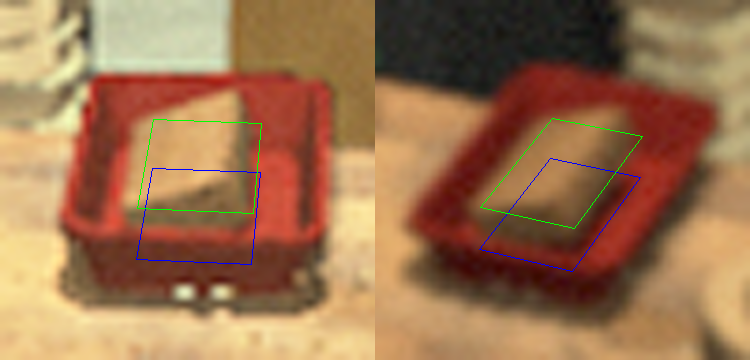

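The offcut is inside the tray, tilted a little, with its underside centre about 13 mm up, so it is within limits. The bar's middle is at about (502,236.5) and the dish yaw is about 66°. Next I'll lower onto the bar with the fingers partly closed.

Request:
play_rows --dp '[[0.1,0,0.6],[0.1,0,1.2],[0.1,0,1.6],[0.1,0,1.6],[0.1,0,1.6]]' --rot '[[0,0,-0.3],[0,0,-0.65],[0,0,-0.65],[0,0,-0.65],[0,0,-0.65]]' --fingers 0.45 --grip_force 20

```text
clock: 10.18
eef_pos: [502.6, 236.8, 106.1]
tcp_rot: [-3.14, -0.001, 2.713]
contact_force: [0.3, 0.2, -0.1]
opening: 0.45
grasp_force: 0.0
```

Run:
```python
from h import *
s=telemetry.sense(); print(s["eef_pos"],s["tcp_rot"],s["opening"])
wrist("pics/w6.png"); move([502,236.5,39],[np.pi,0,2.72])
f="pics/w6.png"; im=cv2.imread(f); h=np.radians(156-90+90)
R=Ro.from_euler("z",66,degrees=True).as_matrix()
X=np.array([[a*7,b*57,96] for a,b in((1,1),(1,-1),(-1,-1),(-1,1))])@R.T+[502,236.5,0]
p=proj(f,X); print(p.round()); cv2.polylines(im,[p.astype(np.int32)],True,(0,255,0),1)
cv2.imwrite("pics/c7.png",im)
```

```text
[502.63296172 236.76520738 106.09680633] [-3.14030948e+00 -1.08046734e-03  2.71318783e+00] 0.4500177868988378
dp [ 0.027 -0.03   1.7  ] rot [ 0.002  0.002 -0.06 ]
[[324. 140.]
 [323. 297.]
 [304. 298.]
 [301. 140.]]
```

View pics/c7.png

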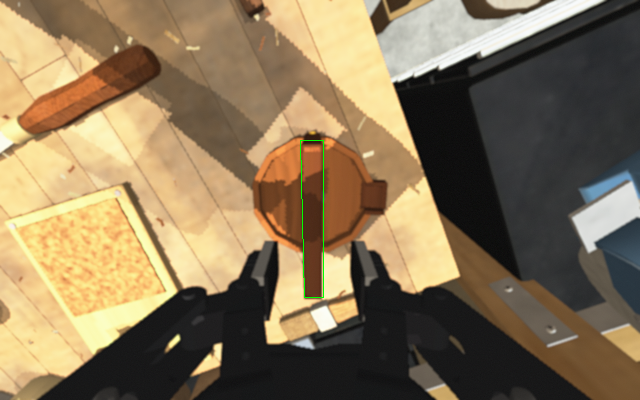

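The projected bar outline lies on the bar, so the alignment is good. I'll descend and pinch.

Request:
play_rows --dp '[[0.0,0,0.4],[0,0,0.8],[0,0,1.2],[0,0,1.5],[0,0,1.66]]' --rot '[[0,0,0],[0,0,0],[0,0,0],[0,0,0],[0,0,0]]'

```text
clock: 10.65
eef_pos: [503.3, 237.1, 39.7]
tcp_rot: [3.141, 0.0, 2.715]
contact_force: [-0.4, 0.2, 0.2]
opening: 0.449
grasp_force: 0.0
```

Request:
play_rows --dp '[[0,0,0],[0,0,0],[0,0,0],[0,0,0],[0,0,0]]' --rot '[[0,0,0],[0,0,0],[0,0,0],[0,0,0],[0,0,0]]' --fingers 0.25

```text
clock: 11.07
eef_pos: [503.6, 237.3, 40.6]
tcp_rot: [3.141, 0.001, 2.716]
contact_force: [-0.3, 0.3, 0.1]
opening: 0.253
grasp_force: 0.0
```

Request:
play_rows --dp '[[0,0,0],[0,0,0],[0,0,0],[0,0,0],[0,0,0]]' --rot '[[0,0,0],[0,0,0],[0,0,0],[0,0,0],[0,0,0]]' --fingers 0.0 --grip_force 20

```text
clock: 11.48
eef_pos: [503.1, 237.0, 40.0]
tcp_rot: [-3.142, -0.0, 2.716]
contact_force: [-0.3, -0.7, 3.2]
opening: 0.156
grasp_force: 21.8
```

Request:
play_rows --dp '[[0,0,0],[0,0,0],[0,0,0],[0,0,0],[0,0,0]]' --rot '[[0,0,0],[0,0,0],[0,0,0],[0,0,0],[0,0,0]]' --grip_force 60

```text
clock: 11.9
eef_pos: [503.1, 237.0, 40.1]
tcp_rot: [-3.142, 0.0, 2.716]
contact_force: [-2.0, -2.0, 5.7]
opening: 0.15
grasp_force: 58.8
```

Request:
play_rows --dp '[[0,0,-0.04],[0,0,-0.12],[0,0,-0.24],[0,0,-0.4],[0,0,-0.56]]' --rot '[[0,0,0],[0,0,0],[0,0,0],[0,0,0],[0,0,0]]'

```text
clock: 12.32
eef_pos: [503.1, 237.1, 62.8]
tcp_rot: [-3.141, -0.0, 2.716]
contact_force: [0.9, -0.5, -2.9]
opening: 0.156
grasp_force: 58.5
```

Request:
play_rows --dp '[[0,0,-0.18],[0,0,-0.38],[0,0,-0.58],[0,0,-0.78],[0,0,-0.94]]' --rot '[[0,0,0],[0,0,0],[0,0,0],[0,0,0],[0,0,0]]'

```text
clock: 12.73
eef_pos: [503.4, 237.2, 101.1]
tcp_rot: [3.141, 0.001, 2.716]
contact_force: [-0.3, 0.2, -3.8]
opening: 0.145
grasp_force: 58.5
```

Request:
play_rows --dp '[[0,0,-0.12],[0,0,-0.2],[0,0,-0.25],[0,0,-0.25],[0,0,-0.25]]' --rot '[[0,0,0],[0,0,0],[0,0,0],[0,0,0],[0,0,0]]'

```text
clock: 13.15
eef_pos: [503.0, 236.9, 109.7]
tcp_rot: [-3.141, -0.0, 2.716]
contact_force: [-0.1, -0.2, -3.1]
opening: 0.155
grasp_force: 58.5
```

Run:
```python
from h import *
s=telemetry.sense(); print(s["eef_pos"],s["tcp_rot"],s["opening"],s["grasp_force"],s["contact_force"],s["wrist_torque"])
move([476.5,1.5,s["eef_pos"][2]],[np.pi,0,np.radians(82)])
```

```text
[502.98826007 236.94913472 109.70217396] [-3.14134044e+00 -2.26963833e-04  2.71596228e+00] 0.15463174440807553 58.45176100730896 [-0.09372494 -0.15932349 -3.14594719] [-0.00178435  0.01819282  0.00743894]
dp [-1.827e+00 -5.634e+00  1.000e-03] rot [-3.0000e-03 -0.0000e+00  1.2269e+01]
```

Request:
play_rows --dp '[[-0.012,-0.038,0],[-0.037,-0.114,0],[-0.074,-0.228,0],[-0.123,-0.381,0],[-0.185,-0.571,0]]' --rot '[[0,0,0],[0,0,0],[0,0,0],[0,0,0],[0,0,0]]'

```text
clock: 13.57
eef_pos: [500.3, 212.6, 109.7]
tcp_rot: [-3.141, -0.0, 2.716]
contact_force: [0.5, -0.1, -2.8]
opening: 0.154
grasp_force: 58.5
```

Request:
play_rows --dp '[[-0.074,-0.228,0],[-0.154,-0.476,0],[-0.234,-0.723,0],[-0.315,-0.97,0],[-0.395,-1.218,0]]' --rot '[[0,0,0],[0,0,0],[0,0,0],[0,0,0],[0,0,0]]'

```text
clock: 13.98
eef_pos: [494.6, 161.0, 109.9]
tcp_rot: [3.142, 0.0, 2.716]
contact_force: [-1.2, 0.6, -2.8]
opening: 0.152
grasp_force: 58.5
```

Request:
play_rows --dp '[[-0.08,-0.247,0],[-0.16,-0.495,0],[-0.241,-0.742,0],[-0.321,-0.989,0],[-0.401,-1.237,0]]' --rot '[[0,0,0],[0,0,0],[0,0,0],[0,0,0],[0,0,0]]'

```text
clock: 14.4
eef_pos: [488.8, 109.6, 109.9]
tcp_rot: [3.142, 0.0, 2.716]
contact_force: [0.9, -0.2, -3.8]
opening: 0.151
grasp_force: 58.5
```

Request:
play_rows --dp '[[-0.08,-0.247,0],[-0.16,-0.495,0],[-0.241,-0.742,0],[-0.321,-0.989,0],[-0.401,-1.237,0]]' --rot '[[0,0,0],[0,0,0],[0,0,0],[0,0,0],[0,0,0]]'

```text
clock: 14.82
eef_pos: [482.9, 57.9, 109.9]
tcp_rot: [-3.142, -0.0, 2.716]
contact_force: [0.3, -0.5, -1.8]
opening: 0.149
grasp_force: 58.5
```

Request:
play_rows --dp '[[-0.08,-0.247,0],[-0.154,-0.476,0],[-0.216,-0.666,0],[-0.265,-0.818,0],[-0.302,-0.932,0]]' --rot '[[0,0,0],[0,0,0],[0,0,0],[0,0,0],[0,0,0]]'

```text
clock: 15.23
eef_pos: [478.6, 19.2, 109.9]
tcp_rot: [3.142, -0.0, 2.716]
contact_force: [-0.2, -0.5, -3.5]
opening: 0.148
grasp_force: 58.5
```

Request:
play_rows --dp '[[-0.037,-0.114,0],[-0.068,-0.209,0],[-0.093,-0.285,0],[-0.111,-0.342,0],[-0.123,-0.38,0]]' --rot '[[0,0,0],[0,0,0],[0,0,0],[0,0,0],[0,0,0]]'

```text
clock: 15.65
eef_pos: [476.9, 3.9, 109.9]
tcp_rot: [3.142, -0.0, 2.716]
contact_force: [-0.2, 0.0, -3.1]
opening: 0.149
grasp_force: 58.5
```

Request:
play_rows --dp '[[0,0,0],[0,0,0],[0,0,0],[0,0,0],[0,0,0]]' --rot '[[0,0,0.05],[0,0,0.15],[0,0,0.3],[0,0,0.5],[0,0,0.75]]'

```text
clock: 16.07
eef_pos: [476.9, 4.3, 109.9]
tcp_rot: [3.142, -0.0, 2.635]
contact_force: [0.6, -0.0, -2.8]
opening: 0.149
grasp_force: 58.5
```

Request:
play_rows --dp '[[0,0,0],[0,0,0],[0,0,0],[0,0,0],[0,0,0]]' --rot '[[0,0,0.3],[0,0,0.6],[0,0,0.9],[0,0,1.2],[0,0,1.5]]'

```text
clock: 16.48
eef_pos: [476.9, 4.3, 109.9]
tcp_rot: [3.142, -0.0, 2.478]
contact_force: [0.1, 0.3, -1.8]
opening: 0.151
grasp_force: 58.5
```

Request:
play_rows --dp '[[0,0,0],[0,0,0],[0,0,0],[0,0,0],[0,0,0]]' --rot '[[0,0,0.3],[0,0,0.6],[0,0,0.9],[0,0,1.2],[0,0,1.5]]'

```text
clock: 16.9
eef_pos: [476.9, 4.3, 109.9]
tcp_rot: [3.142, -0.0, 2.321]
contact_force: [0.5, 0.4, -2.5]
opening: 0.149
grasp_force: 58.5
```

Request:
play_rows --dp '[[0,0,0],[0,0,0],[0,0,0],[0,0,0],[0,0,0]]' --rot '[[0,0,0.3],[0,0,0.6],[0,0,0.9],[0,0,1.2],[0,0,1.5]]'

```text
clock: 17.32
eef_pos: [476.9, 4.3, 109.9]
tcp_rot: [3.142, -0.0, 2.164]
contact_force: [0.2, -0.9, -3.0]
opening: 0.149
grasp_force: 58.5
```

Request:
play_rows --dp '[[0,0,0],[0,0,0],[0,0,0],[0,0,0],[0,0,0]]' --rot '[[0,0,0.3],[0,0,0.6],[0,0,0.9],[0,0,1.2],[0,0,1.5]]'

```text
clock: 17.73
eef_pos: [476.9, 4.3, 109.9]
tcp_rot: [3.142, -0.0, 2.007]
contact_force: [-0.6, -1.1, -2.7]
opening: 0.149
grasp_force: 58.5
```

Request:
play_rows --dp '[[0,0,0],[0,0,0],[0,0,0],[0,0,0],[0,0,0]]' --rot '[[0,0,0.3],[0,0,0.6],[0,0,0.9],[0,0,1.2],[0,0,1.5]]'

```text
clock: 18.15
eef_pos: [476.9, 4.3, 109.9]
tcp_rot: [3.142, -0.0, 1.849]
contact_force: [-0.3, -0.6, -3.5]
opening: 0.15
grasp_force: 58.5
```

Request:
play_rows --dp '[[0,0,0],[0,0,0],[0,0,0],[0,0,0],[0,0,0]]' --rot '[[0,0,0.3],[0,0,0.6],[0,0,0.9],[0,0,1.2],[0,0,1.5]]'

```text
clock: 18.57
eef_pos: [476.9, 4.2, 109.9]
tcp_rot: [3.142, 0.0, 1.692]
contact_force: [0.4, 1.1, -3.9]
opening: 0.148
grasp_force: 58.5
```

Run:
```python
from h import *
s=telemetry.sense(); print(s["eef_pos"],s["tcp_rot"],s["opening"],s["grasp_force"],s["contact_force"])
move([476.5,1.5,95],[np.pi,0,np.radians(82)])
```

```text
[476.92730104   4.23867213 109.90059573] [3.14154415e+00 4.29073987e-06 1.69235867e+00] 0.14816952787109583 58.49348545074463 [ 0.39393484  1.11083572 -3.88759268]
dp [-0.067 -0.019  0.373] rot [ 0.    -0.     2.494]
```

Request:
play_rows --dp '[[0,0,0.01],[0,0,0.03],[0,0,0.06],[0,0,0.1],[0,0,0.14]]' --rot '[[0,0,0.3],[0,0,0.6],[0,0,0.9],[0,0,1.2],[0,0,1.5]]'

```text
clock: 18.98
eef_pos: [477.0, 4.2, 104.2]
tcp_rot: [3.141, -0.0, 1.535]
contact_force: [0.3, 0.1, -2.9]
opening: 0.156
grasp_force: 58.5
```

Request:
play_rows --dp '[[-0.01,0,0.04],[-0.025,0,0.08],[-0.04,0,0.12],[-0.055,0,0.15],[-0.065,0,0.18]]' --rot '[[0,0,0.28],[0,0,0.53],[0,0,0.74],[0,0,0.9],[0,0,0.98]]'

```text
clock: 19.4
eef_pos: [476.8, 1.5, 97.0]
tcp_rot: [-3.142, 0.0, 1.434]
contact_force: [-0.1, -0.2, -3.0]
opening: 0.155
grasp_force: 58.5
```

Request:
play_rows --dp '[[0,0,0.02],[0,0,0.03],[0,0,0.03],[0,0,0.03],[0,0,0.03]]' --rot '[[0,0,0.02],[0,0,0.02],[0,0,0.02],[0,0,0.02],[0,0,0.02]]'

```text
clock: 19.82
eef_pos: [476.9, 1.5, 96.0]
tcp_rot: [3.141, -0.0, 1.433]
contact_force: [0.3, 0.1, -3.0]
opening: 0.153
grasp_force: 58.5
```

Run:
```python
from h import *
s=telemetry.sense(); print(s["eef_pos"],s["tcp_rot"],s["opening"],s["grasp_force"],s["contact_force"])
c=s["eef_pos"]; yaw=s["tcp_rot"][2]-np.pi/2; Rm=Ro.from_euler("z",yaw).as_matrix()
# dish orange-brown region vs predicted bar ends, ball grey pixel centroid
for n in("side","scene"):
    f=f"pics/{n}9.png"; snap(n,f); im=cv2.imread(f).astype(int)
    g=lambda X:proj(f,np.array(X)@Rm.T+[c[0],c[1],c[2]-40])
    b=g([[0,0,21.2]])[0]; l=g([[66,0,22],[-54,0,15]]); print(n,"pred ball",b.round(1),"lip/back",l.round(1).tolist())
    u,v=b.round().astype(int); w=im[v-12:v+13,u-12:u+13]; sat=w.max(2)-w.min(2)
    m=(sat<32)&(w.min(2)>60); ys,xs=np.nonzero(m); print(" grey n",m.sum(),"centroid",(xs.mean()+u-12).round(1) if m.any() else None,(ys.mean()+v-12).round(1) if m.any() else None, sat.min())
```

```text
[476.90347585   1.5039456   95.95836572] [ 3.14142519e+00 -3.84902522e-05  1.43330324e+00] 0.1528686239000999 58.49322974681854 [ 0.31368948  0.11633172 -3.03627927]
side pred ball [308.9 197.4] lip/back [[283.5, 194.0], [330.1, 202.3]]
 grey n 53 centroid 308.8 197.2 12
scene pred ball [313.4 200.7] lip/back [[295.7, 193.9], [328.7, 208.0]]
 grey n 32 centroid 313.3 201.0 14
```

The ball sits within 0.3 px of where it should be in both cameras, and the dish is still and level at the target. I'm handing in.

```bash
python3 -c "
from h import *
print(r.sign_off())"
```

```text
the job is handed in; nothing more can be done
None
```

I handed the job in with the offcut in the scrap tray (tilted a little, not flat) and the dish held still and level about 4 cm over the cork pad, spout towards the chute and ball in the middle; the sign-off gave no verdict, so I don't know how it was judged.

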